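# Set the wire stripper's gauge lever to the third click and start it

### The arm

A 6-joint arm with a two-finger parallel gripper is mounted at the origin on the work surface. World frame = base frame: x ahead of the robot, y to its left, z up, the work surface at z = 0. Lengths are in m, angles in degrees, forces in N, time in s.
With the tool pointing down it reaches from about 0.35 to 0.875 m from the base axis. Payload 4.2 kg.
Tool frame: the origin (TCP) lies at the centre of the arm's flange, where the gripper is bolted on; the fingertips stand 182 mm ahead of it and the grasp point (between the pads) lies 164 mm ahead of it (r.nose_length is the distance from the TCP to the fingertips, in m); z points along the fingers, y is the line along which they close (so a half turn about z gives the same grasp; the last joint's range is limited). The gripper opens to 87 mm and grips with 3 to 60 N. Pads are 19 mm wide; open, the fingers measure 117 mm over their backs; the gripper's body (75 mm by 190 mm) begins 51 mm behind the grasp point.
Start: joints at [-48.438, 22.042, 0.453, 0, -68.411, -14.817], TCP at [0.281, -0.558, 0.405] pointing down, gripper open.
Joint ranges: [-179.83, 179.83], [-69.29, 118.12], [-61.27, 80.66], [-181.25, 117.63], [-171.15, -9.14], [-177.46, 177.46]. Speed limits (degrees/s): [159.86, 159.86, 180, 180, 180, 180].

### API

Orientations are given as a 3x3 rotation matrix whose columns are the frame's x, y, z axes.
In Python, from station import r, vision gives the robot as it stands. The module is installed in compiled form; this text tells all that it offers.
- The arm moves only by the shell command python3 -m creep 'ROWS'. ROWS is JSON, a list of rows, each a list of 7 numbers: the opening, from -1 (shut) to 1 (fully open), then the shift along the tool's x, y, z in mm, then the turn, a rotation vector about the tool's x, y, z in degrees. A call has 1 to 8 rows; each row is the pose to reach, as a shift and turn from the pose commanded when the call began, along the tool's axes at that moment; what a row does not reach only later rows make up. A row lasts 1/12 s, in which the tool goes at most 41.7 mm and 7.16 degrees, less where a joint would pass 70% of its speed; a pose out of reach is approached as far as the arm can. A call with a gripper value outside its range is refused whole. The fingers move at their own pace and stop on an object; the grip force is fixed at half the most. Time passes only in rows, so rows that repeat a pose let the fingers close. It gives the time, the measured TCP pose, the force, the opening and the grip force at its end, in the units of the state.
- r.sense(): the state, without advancing time (a new reading comes with each control period).
- vision.capture(name): name is "side" or "top" or "wrist"; returns (picture, depth): 384x512x3 uint8, red, green, blue; 384x512 float32, m along the optical axis (not along the pixel's ray), 0 where there is no reading.
- vision.camera_model(name): a dict with "vertical_fov" (degrees; the focal length in pixels is half the picture's height over the tangent of half this angle, whatever the lens; pixels are square), "cx", "cy" (the principal point, pixels), "distortion" ([k1, k2, p1, p2, k3] as OpenCV has them; the pictures are not rectified), "extrinsics" (4x4, takes a point from camera to world coordinates); the wrist camera has in their place "mount" (4x4, takes a point from camera to tool coordinates, whose origin is the TCP and whose axes are the flange's). Camera axes: x right, y down, z forward; pixel columns grow to the right and rows downward; lengths in m; the calibration is good to about 2 mm. A picture is of the moment at which its call begins: read the wrist's pose just before it. camera_model takes no time and is no camera call.
- r.finish_job(): hands the job in; it is judged then, once.
Trained networks look in the newest picture that a camera, given by its name, has taken for a name from the list of things; names that differ only in an ending like _2 or _b are one class to them, and where a whole thing is asked for, a point or a joint stands for the part that bears it (a point fixed in the world has none). Each returns a list of dicts, best first, with "conf" (0 to 1); they miss things now and then, are a little off and sometimes report something else, mostly with a low value. They report only what shows in the picture. A call takes as long as a camera call.
- vision.find_in(camera, thing): "uv" ([column, row] in pixels, amid what is visible of it).
- vision.cut_out(camera, thing): "region" (384x512 bool, what is visible of it) and "uv" ([column, row] in pixels, amid what is visible of it).
The state is a dict: "time_s": time; "joints": joint angles; "joint_velocities": joint speeds; "effort": joint torques, N m; "tcp_pos": TCP position; "ee_rot": TCP orientation; "wrist_force": force on the tool from outside, world axes, zero at the start; "moment": the same for the moment, N m; "gripper_width": opening from 0.0 (shut) to 1.0 (fully open); "gripper_force": force on a finger pad.
Only numpy, scipy, OpenCV 4.12 (cv2) and the standard library are available. Lean on these libraries where they do the work, as an engineer would, in place of code of your own. Each camera call takes 0.05 s, during which the arm holds its last target. There are 200 camera calls.

### The job

On the bench wire stripper, push the gauge lever with your fingertips along its slot, away from the open end of the deck towards the cutter head, feel it click and stop in the third click without running past it; push it only, do not grip it. Once the lever sits in the third click, press the push button on the small box beside the machine all the way down and let it come up again. Leave the jar, tin, screwdriver and drill where they are, and finish with your hand clear.

Things in the scene. Friction and masses are not known exactly. Their poses are not given: they have to be found in the camera images.
- stripper: bench wire stripper, fixed: grey housing 130 (x) x 250 (y) x 55 mm high with a flat deck on top. Origin: centre of its underside, z up. The lever's slot runs along y in the deck at x = 0, in a bright strip; the lever slides towards +y. Five small dark ticks beside the slot (x = -25 mm) show where the lever's centre rests in clicks 1 to 5. The deck is clear at its -y end.
- head_top (a point): centre of the top of the stripper's cutter head, a grey block 80 (x) x 70 (y) mm standing 42 mm above the deck at the +y end (stripper y = 50 to 120 mm; top 97 mm above the bench), with a brass nozzle on its -x side
- gauge (a joint): lever travel along the slot in m: 0 at the -y end, 0.089 at the other; the knob's centre is at y = -60 mm + travel in the stripper's frame. It starts at 0 to 0.012 and slides freely (0.5 N) up to 0.016; then five sprung resting notches at 0.031, 0.045, 0.059 (the third click), 0.073, 0.087, each entered over a hump at 0.024, 0.038, 0.052, 0.066, 0.080.
- gauge_rear: rear half of the black lever knob, an upright block 24 (x) x 16 (y) x 36 mm high, 3 to 39 mm above the deck. Origin: centre of the rear (-y) face, the one to push, 21 mm above the deck; axes as the stripper's, +y is the way to push. Leaving a notch takes about 4 N, falling to nothing on the hump; past it the lever snaps forward into the next notch, centres itself and stays.
- gauge_front: front half of the same knob; origin: centre of its leading face (the +y face), 21 mm above the deck. Fingers on both halves at once count as gripping the knob
- start_top (a point): centre of the top of the push button: a black round cap 32 mm across on a steel collar 44 mm across, on a plain grey box 85 x 75 x 35 mm that is fixed to the bench beyond the stripper's -y end; the cap's top is 57 mm above the bench; z up
- start (a joint): travel of the push button in m: 0 up, 0.006 fully down; sprung, about 2 N to begin and 6 N fully down; it comes up when released
- jar: white jar with a lid, 66 mm across, 85 mm high, loose, a bystander; origin: centre of its underside
- tin: small open steel tin, 60 mm across, 45 mm high, loose, a bystander; origin: centre of its underside
- screwdriver: screwdriver, 170 mm long, lying on the bench on the robot's side of the stripper, loose, a bystander; origin near its middle, x along it to the tip
- drill: cordless drill standing on its battery (115 x 75 mm), 201 mm high, loose, a bystander; origin: centre of its underside

How it is judged (in metres and radians):
On the way, in this order (a step that is already met when the one before it is completed fails the run):
1. the gauge lever rests in the third click (value of joint gauge between 0.055 and 0.063 m and velocity of joint gauge between -0.005 and 0.005 m/s), for 0.3 s.
2. the push button is pressed down (value of joint start above 0.005 m), for 0.05 s.
At the end, for the whole second after the job is handed in: the gauge lever is at rest in the third click (travel 0.055 to 0.063 m), the push button has been pressed (over 5 of its 6 mm) after that and is up again (under 2 mm), the bystanders are at rest within 20 mm of where they were (all of step 1 and value of joint start below 0.002 m and linear speed of each of jar, tin, screwdriver, drill below 0.02 m/s); the robot touches nothing.
It fails at once if the lever runs past the third click (beyond the next hump, 0.066 m) (value of joint gauge above 0.066 m).
It fails at once if the button is pressed while the lever is not in the third click (value of joint start above 0.003 m and not (value of joint gauge between 0.055 and 0.063 m)).
It fails at once if the lever knob is gripped (fingers press both of its halves at once) (contact force between the fingers and gauge_rear above 1 N and contact force between the fingers and gauge_front above 1 N).
It fails at once if the jar, tin, screwdriver or drill is moved more than 20 mm or lifted (distance of any of jar, tin, screwdriver, drill from where it was at the start of the episode above 0.02 m).
It also fails if it takes over 64 s, if anything falls off the work surface, if the arm or the gripper's body presses on something with over 40 N, if the wrist force passes 120 N, or if a joint passes its speed limit or range.

## Working session

There is one attempt and no reset: what is moved stays moved. The work goes in short steps, Python scripts to look and compute and a shell command to move; the robot and the scene stay as the last step left them, time stands still between calls to the robot, and variables do not carry over. Pictures are saved under pics/ and viewed, at most 10 in all, crops included, and the job is handed in when it is done.

```bash
mkdir -p pics; cat > h.py <<'E'
import numpy as np, cv2
from station import r, vision
def cam(n, st=None):
    m=vision.camera_model(n); f=192/np.tan(np.radians(m["vertical_fov"]/2))
    K=np.array([[f,0,m["cx"]],[0,f,m["cy"]],[0,0,1.]]); D=np.array(m["distortion"],float)
    if "extrinsics" in m: T=np.array(m["extrinsics"])
    else:
        st=st or r.sense(); P=np.eye(4); P[:3,:3]=st["ee_rot"]; P[:3,3]=st["tcp_pos"]; T=P@np.array(m["mount"])
    return K,D,T
def cloud(n, depth, st=None):
    K,D,T=cam(n,st); v,u=np.mgrid[:384,:512]
    p=cv2.undistortPoints(np.stack([u.ravel(),v.ravel()],1).astype(np.float64)[:,None],K,D)[:,0]
    z=depth.ravel()[:,None]; X=np.hstack([p*z,z]); W=X@T[:3,:3].T+T[:3,3]
    W[depth.ravel()==0]=np.nan
    return W.reshape(384,512,3)
def proj(n,P,st=None):
    K,D,T=cam(n,st); Ti=np.linalg.inv(T)
    return cv2.projectPoints(np.atleast_2d(P).astype(float),cv2.Rodrigues(Ti[:3,:3])[0],Ti[:3,3],K,D)[0][:,0]
def save(n,img): cv2.imwrite("pics/"+n+".png",cv2.cvtColor(img,cv2.COLOR_RGB2BGR))
E
python3 - <<'E'
from h import *
st=r.sense(); print(st["tcp_pos"],st["ee_rot"],st["gripper_width"],st["wrist_force"],st["time_s"])
out=[]
for n in("top","side"):
    im,d=vision.capture(n); np.savez("/tmp/%s.npz"%n,im=im,d=d); out.append(im)
    W=cloud(n,d)
    for t in("stripper","head_top","gauge_rear","start_top","jar","tin","screwdriver","drill"):
        q=vision.cut_out(n,t)
        if q:
            m=q[0]["region"]; P=W[m]; P=P[~np.isnan(P[:,0])]
            print(n,t,round(q[0]["conf"],2),np.round(q[0]["uv"]),m.sum(),np.round(np.median(P,0),3),np.round(np.percentile(P,[2,98],axis=0),3).tolist())
        else: print(n,t,None)
    save(n,im)
E
```

```text
[ 0.28119233 -0.55794631  0.40363965] [[-8.93100927e-01 -4.49855025e-01 -1.09123532e-03]
 [-4.49856334e-01  8.93098885e-01  1.91334430e-03]
 [ 1.13853498e-04  2.19970869e-03 -9.99997574e-01]] 0.9979415467429147 [ 0.10945072 -0.00163513  0.06851809] 0.0
top stripper 0.68 [310. 222.] 5914 [ 0.533 -0.018  0.055] [[0.449, -0.14, 0.049], [0.619, 0.1, 0.098]]
top head_top 0.61 [311. 222.] 5935 [ 0.531 -0.018  0.055] [[0.449, -0.14, 0.049], [0.617, 0.102, 0.098]]
top gauge_rear None
top start_top 0.46 [391. 186.] 108 [ 0.62  -0.213  0.056] [[0.608, -0.227, 0.052], [0.632, -0.2, 0.059]]
top jar 0.93 [243. 267.] 625 [0.429 0.14  0.084] [[0.4, 0.113, 0.045], [0.458, 0.168, 0.087]]
top tin 0.8 [322. 153.] 497 [ 0.711 -0.053  0.011] [[0.679, -0.076, -0.002], [0.742, -0.023, 0.045]]
top screwdriver 0.86 [327. 262.] 454 [ 0.438 -0.063  0.021] [[0.393, -0.112, -0.002], [0.465, 0.031, 0.027]]
top drill 0.71 [321. 154.] 461 [ 0.711 -0.053  0.013] [[0.679, -0.076, -0.0], [0.731, -0.022, 0.045]]
side stripper 0.95 [281. 181.] 4737 [0.517 0.014 0.055] [[0.443, -0.131, 0.012], [0.62, 0.119, 0.098]]
side head_top 0.75 [284. 180.] 4699 [0.517 0.012 0.055] [[0.444, -0.13, 0.012], [0.621, 0.117, 0.098]]
side gauge_rear 0.34 [284. 181.] 4568 [0.516 0.013 0.055] [[0.444, -0.127, 0.014], [0.62, 0.116, 0.098]]
side start_top 0.63 [249. 119.] 102 [ 0.621 -0.205  0.055] [[0.607, -0.225, 0.046], [0.636, -0.195, 0.058]]
side jar 0.95 [326. 245.] 1563 [0.429 0.164 0.064] [[0.398, 0.121, 0.007], [0.457, 0.177, 0.086]]
side tin 0.67 [203. 170.] 586 [ 0.704 -0.051  0.028] [[0.678, -0.073, 0.001], [0.73, -0.018, 0.045]]
side screwdriver 0.6 [319. 184.] 452 [ 0.437 -0.051  0.019] [[0.393, -0.107, -0.001], [0.467, 0.039, 0.026]]
side drill 0.7 [245. 245.] 5960 [0.567 0.236 0.157] [[0.515, 0.163, 0.012], [0.623, 0.275, 0.201]]
```

```bash
python3 - <<'E'
from h import *
z=np.load("/tmp/top.npz"); im=z["im"]; W=cloud("top",z["d"])
v,u=np.mgrid[:384,:512]
box=(W[...,0]>.42)&(W[...,0]<.65)&(W[...,1]>-.17)&(W[...,1]<.13)
def rect(m):
    n,l,s,_=cv2.connectedComponentsWithStats(m.astype(np.uint8)); k=1+np.argmax(s[1:,4]); P=W[l==k]
    return cv2.minAreaRect((P[:,:2]*1000).astype(np.float32)),len(P),np.median(P[:,2])
print("head",rect(box&(W[...,2]>.094)&(W[...,2]<.101)))
print("deck+",rect(box&(W[...,2]>.05)))
print("knob",rect(box&(W[...,2]>.088)&(W[...,2]<.0975)&(W[...,1]<.02)))
b2=(W[...,0]>.54)&(W[...,0]<.7)&(W[...,1]<-.15)&(W[...,1]>-.3)
print("boxtop",rect(b2&(W[...,2]>.03)),"cap",rect(b2&(W[...,2]>.053)))
save("topc",cv2.resize(im[130:310,210:430],None,fx=3.3,fy=3.3,interpolation=cv2.INTER_CUBIC))
E
```

```text
head (((502.88446044921875, 59.67967224121094), (80.67467498779297, 67.94607543945312), 21.585102081298828), 919, np.float64(0.09605089282343748))
deck+ (((534.22314453125, -20.120742797851562), (130.52586364746094, 251.20816040039062), 20.690723419189453), 5766, np.float64(0.05467906976740111))
knob (((553.6264038085938, -70.37550354003906), (23.863012313842773, 15.864927291870117), 21.757104873657227), 77, np.float64(0.09275735359355342))
boxtop (((621.507568359375, -213.976806640625), (83.32884216308594, 75.73273468017578), 15.142427444458008), 972, np.float64(0.034756808531489936)) cap (((621.48193359375, -214.77732849121094), (29.839555740356445, 26.588451385498047), 81.65422821044922), 113, np.float64(0.055757660404390674))
```

View pics/topc.png

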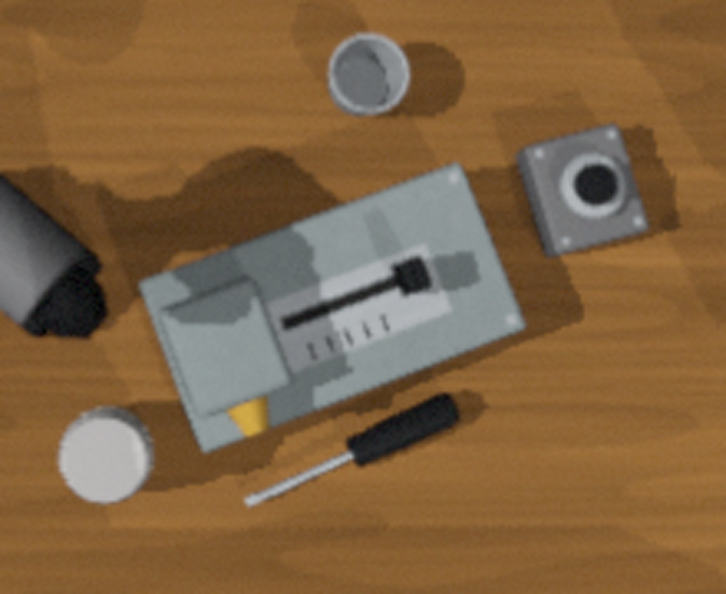

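View pics/side.png

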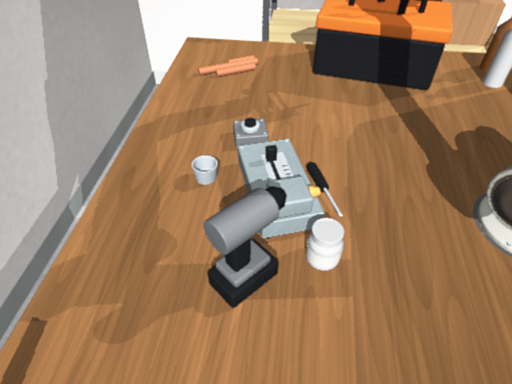

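The top crop shows the knob at crop pixel (410,275), on the open side near the button box (box cap at about (597,184)). The head is at the lower left, the drill beyond it and the screwdriver below. The fits agree: stripper centre (0.534, -0.020), yaw about 21.2°, knob travel about 6 mm.

```bash
cat > g.py <<'E'
from h import *
import sys
a=np.radians(21.2); X=np.array([np.cos(a),np.sin(a),0]); Y=np.array([-np.sin(a),np.cos(a),0]); C=np.array([.5342,-.0201,0])
def tooldelta(target):
    st=r.sense(); R=np.array(st["ee_rot"]); ang=np.degrees(np.arctan2(R[1,1],R[0,1]))
    d=R.T@(target-np.array(st["tcp_pos"]))*1000
    print("d_tool mm",np.round(d,1),"y-angle",round(ang,2),"t",st["time_s"])
    p=np.array(st["tcp_pos"])-C; print("stripper xy mm",np.round([p@X*1000,p@Y*1000],1),"z",round(st["tcp_pos"][2],4),"F",np.round(st["wrist_force"],2),"w",st["gripper_width"])
    Rw=np.c_[R[:,0],R[:,1],R[:,2]]; Rt=np.c_[np.cross(Y,[0,0,-1]),Y,[0,0,-1]]
    print("turn",np.round(np.degrees(cv2.Rodrigues(R.T@Rt)[0].ravel()),2))
E
python3 -c "
from g import *
print(r.nose_length)
tooldelta(C+Y*-.092+np.array([0,0,.404]))"
```

```text
0.1822
d_tool mm [-459.1  275.1    0.7] y-angle 116.75 t 0.9
stripper xy mm [-430.4 -410.1] z 0.4048 F [0.24 0.45 0.75] w 0.9957371171585586
turn [-0.   -0.    5.55]
```

```bash
python3 -m creep '[[-1,-30,18,0,0,0,5.5],[-1,-64,38,0,0,0,5.5],[-1,-98,58,0,0,0,5.5],[-1,-132,78,0,0,0,5.5],[-1,-166,98,0,0,0,5.5],[-1,-200,118,0,0,0,5.5],[-1,-234,138,0,0,0,5.5],[-1,-250,148,0,0,0,5.5]]'
python3 -c "
from g import *
tooldelta(C+Y*-.092+np.array([0,0,.404]))"
```

```text
time_s: 1.57
tcp_pos: [0.4395, -0.3105, 0.4051]
ee_rot: [[-0.931, -0.365, 0.001], [-0.365, 0.931, 0.0], [-0.001, -0.0, -1.0]]
wrist_force: [0.4, -0.6, -0.1]
gripper_width: 0.477
gripper_force: 0.0
d_tool mm [-193.8  143.7    1.3] y-angle 111.42 t 1.5667
stripper xy mm [-193.3 -236.5] z 0.4051 F [ 0.42 -0.58 -0.14] w 0.47653030522763357
turn [-0.02  0.06  0.22]
```

```bash
python3 -m creep '[[-1,-32,24,0,0,0,0],[-1,-64,48,0,0,0,0],[-1,-96,72,0,0,0,0],[-1,-128,96,0,0,0,0],[-1,-160,120,0,0,0,0],[-1,-185,138,0,0,0,0],[-1,-194,144,0,0,0,0.2],[-1,-194,144,0,0,0,0.2]]'
python3 - <<'E'
from g import *
tooldelta(C+Y*-.092+np.array([0,0,.247]))
st=r.sense(); im,d=vision.capture("wrist"); save("w1",im); W=cloud("wrist",d,st)
for n,lo,hi in(("deck",.05,.06),("knob",.088,.1)):
    m=(W[...,2]>lo)&(W[...,2]<hi)
    if n=="knob":
        p=W-C; m&=(abs(p@X)<.02)&(p@Y<0)&(p@Y>-.09)
    P=W[m]; print(n,len(P),cv2.minAreaRect((P[:,:2]*1000).astype(np.float32)) if len(P)>5 else 0)
    if n=="knob": p=P-C; print(np.percentile(p@X,[2,50,98]),np.percentile(p@Y,[2,50,98]))
E
```

```text
time_s: 2.23
tcp_pos: [0.5679, -0.1068, 0.4044]
ee_rot: [[-0.932, -0.362, 0.0], [-0.362, 0.932, 0.0], [-0.0, -0.0, -1.0]]
wrist_force: [0.2, -0.4, -0.1]
gripper_width: 0.006
gripper_force: 0.0
d_tool mm [  0.    1.  157.4] y-angle 111.24 t 2.2333
stripper xy mm [  0. -93.] z 0.4044 F [ 0.16 -0.39 -0.11] w 0.006400928046070349
turn [-0.    0.01  0.04]
deck 14776 ((573.596923828125, -20.438919067382812), (234.8434600830078, 426.3374938964844), 18.79728126525879)
knob 313 ((553.9110717773438, -69.74932861328125), (23.646621704101562, 16.04208755493164), 22.306686401367188)
[-0.01112146 -0.000569    0.01189707] [-0.06137074 -0.05354036 -0.0459443 ]
```

View pics/w1.png

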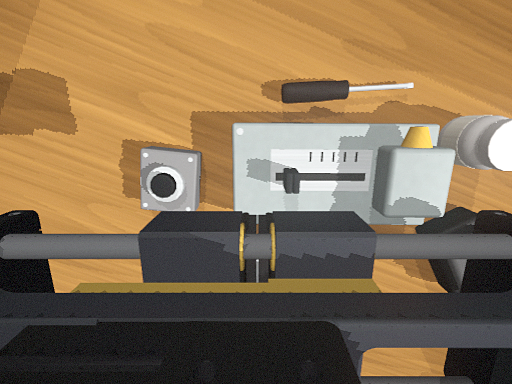

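The wrist view shows the knob at (290,180), the button cap at (163,183) and the fingers shut behind the knob. I'm lowering.

```bash
python3 -m creep '[[-1,0,0,30,0,0,0],[-1,0,0,65,0,0,0],[-1,0,0,100,0,0,0],[-1,0,0,130,0,0,0],[-1,0,0,148,0,0,0],[-1,0,0,155,0,0,0],[-1,0,0,157,0,0,0],[-1,0,0,157,0,0,0]]'
python3 - <<'E'
from g import *
tooldelta(C+Y*-.075+np.array([0,0,.247]))
st=r.sense(); im,d=vision.capture("side"); save("s2",cv2.resize(im[100:260,180:380],None,fx=4,fy=4)); 
E
```

```text
time_s: 2.95
tcp_pos: [0.5666, -0.1098, 0.2483]
ee_rot: [[-0.934, -0.358, 0.001], [-0.358, 0.934, -0.0], [-0.0, -0.001, -1.0]]
wrist_force: [-0.2, 0.7, 0.4]
gripper_width: 0.005
gripper_force: 0.0
d_tool mm [-2.2 20.4  1.3] y-angle 110.99 t 2.95
stripper xy mm [ -2.2 -95.4] z 0.2483 F [-0.23  0.73  0.39] w 0.004883473942292519
turn [-0.03  0.03 -0.21]
```

View pics/s2.png

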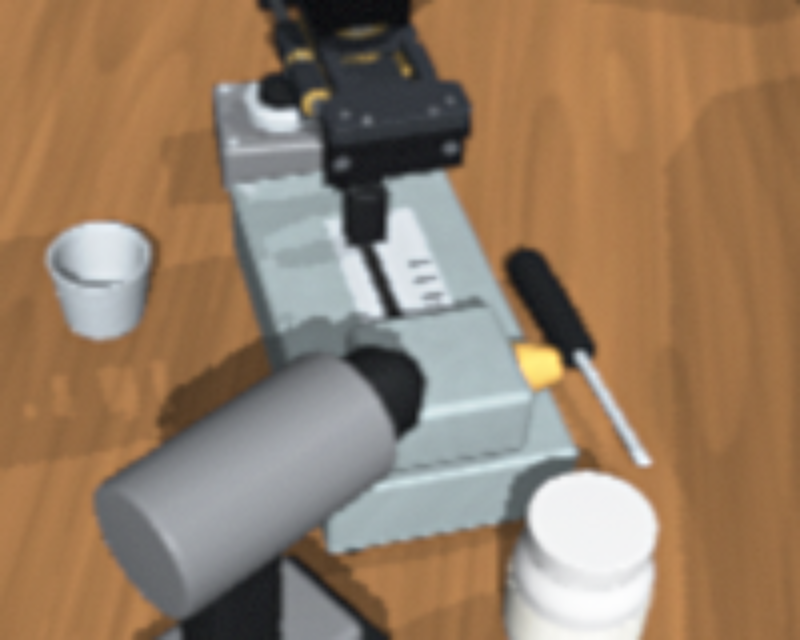

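The side crop shows the gripper poised behind the knob at crop pixel (365,215), with the front of the knob visible to this camera. I'll use that to track travel while pushing.

```bash
cat >> g.py <<'E'
def lever():
    im,d=vision.capture("side"); W=cloud("side",d); p=W-C
    x,y,z=p@X,p@Y,W[...,2]
    m=(abs(x)<.010)&(y>-.075)&(y<.045)&(z>.063)&(z<.092)
    v=y[m]; f=np.percentile(v,90) if len(v) else np.nan
    st=r.sense(); q=np.array(st["tcp_pos"])-C
    print("n",m.sum(),"face y mm",np.round(np.percentile(v,[50,80,90,97])*1000,1),"travel(med) mm",round(np.median(v)*1000+52,1),"| tcp x,y",np.round([q@X*1000,q@Y*1000],1),"F along Y",round(float(np.array(st["wrist_force"])@Y),2),"Fx",round(float(np.array(st["wrist_force"])@X),2),"t",round(st["time_s"],2))
E
python3 -c "
from g import *
lever()"
python3 -m creep '[[-1,-1,4,0,0,0,0],[-1,-2,8,0,0,0,0],[-1,-2,11,0,0,0,0],[-1,-2,13,0,0,0,0],[-1,-2,15,0,0,0,0],[-1,-2,15,0,0,0,0]]'
python3 -c "
from g import *
lever()"
```

```text
n 90 face y mm [-44.  -42.9 -42.5 -41.5] travel(med) mm 8.0 | tcp x,y [ -1.6 -95.1] F along Y 0.57 Fx -0.39 t 3.05
time_s: 3.55
tcp_pos: [0.5629, -0.0937, 0.2479]
ee_rot: [[-0.933, -0.36, 0.0], [-0.36, 0.933, 0.0], [-0.0, 0.0, -1.0]]
wrist_force: [0.9, 0.5, -0.5]
gripper_width: 0.004
gripper_force: 0.0
n 76 face y mm [-43.9 -43.1 -42.9 -42. ] travel(med) mm 8.1 | tcp x,y [  0.1 -79.2] F along Y -0.46 Fx -0.17 t 3.6
```

```bash
python3 -m creep '[[-1,0,1,0,0,0,0],[-1,0,2,0,0,0,0],[-1,0,3,0,0,0,0],[-1,0,4,0,0,0,0],[-1,0,5,0,0,0,0],[-1,0,6,0,0,0,0],[-1,0,7,0,0,0,0],[-1,0,8,0,0,0,0]]' | grep -E 'force'
python3 -c "
from g import *
lever()"
python3 -m creep '[[-1,0,1,0,0,0,0],[-1,0,2,0,0,0,0],[-1,0,3,0,0,0,0],[-1,0,4,0,0,0,0],[-1,0,4,0,0,0,0]]'| grep -E 'wrist_force'
python3 -c "
from g import *
lever()"
```

```text
wrist_force: [0.2, -0.2, 0.3]
gripper_force: 0.2
n 60 face y mm [-42.8 -41.6 -40.8 -40.4] travel(med) mm 9.2 | tcp x,y [  0.1 -71.4] F along Y -0.68 Fx -0.07 t 4.32
wrist_force: [0.0, -0.6, -0.1]
n 59 face y mm [-38.6 -37.7 -36.9 -36.1] travel(med) mm 13.4 | tcp x,y [  0.1 -67.4] F along Y 0.22 Fx -0.63 t 4.78
```

```bash
python3 -m creep '[[-1,0,1,0,0,0,0],[-1,0,2,0,0,0,0],[-1,0,3,0,0,0,0],[-1,0,4,0,0,0,0],[-1,0,5,0,0,0,0],[-1,0,6,0,0,0,0],[-1,0,7,0,0,0,0],[-1,0,8,0,0,0,0]]' | grep -E 'wrist_force'
python3 -c "
from g import *
lever()"
for i in 1 2 3; do python3 -m creep '[[-1,0,1,0,0,0,0],[-1,0,2,0,0,0,0],[-1,0,2,0,0,0,0]]'| grep -E 'wrist_force'
python3 -c "
from g import *
lever()"; done
```

```text
wrist_force: [1.7, -4.3, 0.7]
n 56 face y mm [-31.9 -30.9 -30.4 -30. ] travel(med) mm 20.1 | tcp x,y [  0.2 -59.8] F along Y -4.88 Fx 0.11 t 5.5
wrist_force: [2.5, -8.9, -1.7]
n 55 face y mm [-30.9 -30.  -29.4 -29. ] travel(med) mm 21.1 | tcp x,y [  0.1 -58.6] F along Y -8.54 Fx -0.94 t 5.8
wrist_force: [2.3, -6.7, -1.1]
n 56 face y mm [-28.8 -27.8 -27.1 -26.7] travel(med) mm 23.2 | tcp x,y [  0.1 -56.6] F along Y -7.84 Fx 0.51 t 6.1
wrist_force: [0.5, -4.4, -0.8]
n 54 face y mm [-26.1 -24.7 -24.4 -23.7] travel(med) mm 25.9 | tcp x,y [  0.2 -54.1] F along Y -4.05 Fx 0.03 t 6.4
```

```bash
python3 -m creep '[[-1,0,1,0,0,0,0],[-1,0,1.5,0,0,0,0],[-1,0,1.5,0,0,0,0],[-1,0,1.5,0,0,0,0]]'| grep -E 'wrist_force'
python3 -c "
from g import *
lever()"
```

```text
wrist_force: [1.9, -3.5, 0.0]
n 54 face y mm [-23.7 -22.9 -22.5 -21.9] travel(med) mm 28.3 | tcp x,y [  0.2 -52. ] F along Y -3.96 Fx 0.65 t 6.78
```

```bash
python3 -m creep '[[-1,0,0.5,0,0,0,0],[-1,0,1,0,0,0,0],[-1,0,1,0,0,0,0]]'| grep -E 'wrist_force'
python3 -c "
from g import *
lever()"
python3 -m creep '[[-1,0,0.5,0,0,0,0],[-1,0,1,0,0,0,0],[-1,0,1,0,0,0,0]]'| grep -E 'wrist_force'
python3 -c "
from g import *
lever()"
```

```text
wrist_force: [1.2, -1.8, 0.9]
n 56 face y mm [-22.3 -21.3 -21.  -20.1] travel(med) mm 29.7 | tcp x,y [  0.2 -50.8] F along Y -1.24 Fx 0.16 t 7.08
wrist_force: [0.2, -1.2, 0.1]
n 54 face y mm [-21.2 -20.6 -20.1 -19.7] travel(med) mm 30.8 | tcp x,y [  0.2 -49.8] F along Y -1.53 Fx 0.65 t 7.38
```

```bash
python3 -m creep '[[-1,0,0.5,0,0,0,0],[-1,0,1,0,0,0,0],[-1,0,1,0,0,0,0]]'| grep -E 'wrist_force'
python3 - <<'E'
from g import *
lever()
z=[vision.capture(n)[0] for n in("side","wrist")]
s=cv2.resize(z[0][130:210,240:310],(525,600),interpolation=cv2.INTER_CUBIC); w=z[1][60:360,100:400][:, :275]
save("k1",np.hstack([s,cv2.resize(w,(275,600))]))
a=[proj("side",C+X*-.025+Y*(-.060+t)+np.array([0,0,.055]))[0] for t in(.031,.045,.059,.073,.087)]
print(np.round([((u-240)*7.5,(v-130)*7.5) for u,v in a]))
E
```

```text
wrist_force: [0.4, -0.7, -0.3]
n 54 face y mm [-20.1 -19.2 -18.8 -18.2] travel(med) mm 31.9 | tcp x,y [  0.2 -48.8] F along Y -1.5 Fx -0.93 t 7.68
[[328. 259.]
 [341. 289.]
 [355. 320.]
 [368. 352.]
 [383. 384.]]
```

View pics/k1.png

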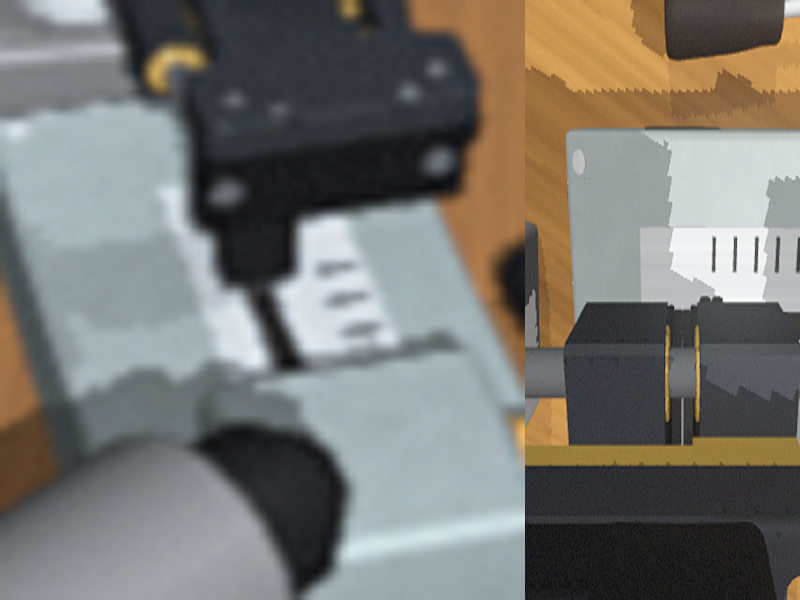

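The fingers rest against the knob, and three ticks are visible in the side view at crop rows 268, 297 and 330. I'll back off a little so the lever can settle, which calibrates travel against a known notch.

```bash
python3 -m creep '[[-1,0,-2,0,0,0,0],[-1,0,-5,0,0,0,0],[-1,0,-8,0,0,0,0],[-1,0,-8,0,0,0,0]]'| grep -E 'wrist_force'
python3 - <<'E'
from g import *
lever()
im,d=vision.capture("side"); W=cloud("side",d); p=W-C; x,y,z=p@X,p@Y,W[...,2]
for lo in np.arange(.057,.11,.005):
    m=(abs(x)<.010)&(y>-.075)&(y<.03)&(z>lo)&(z<lo+.005)
    print(round(lo,3),m.sum(),np.round(np.percentile(y[m],[10,50,90])*1000,1) if m.sum() else "")
E
```

```text
wrist_force: [0.0, 0.3, -0.3]
n 73 face y mm [-20.2 -19.4 -19.  -18.3] travel(med) mm 31.8 | tcp x,y [  0.1 -57.3] F along Y -0.23 Fx 0.12 t 8.17
0.057 13 [-21.  -20.2   1.9]
0.062 15 [-21.5 -20.9 -19.4]
0.067 15 [-21.5 -20.4 -19.1]
0.072 13 [-21.7 -20.4 -19.3]
0.077 13 [-21.6 -20.2 -18.9]
0.082 13 [-20.9 -19.6 -19.1]
0.087 9 [-20.5 -19.6 -18.8]
0.092 0 
0.097 0 
0.102 0 
0.107 0
```

The lever stayed put in click 1, and the side reading of 31.8 against a true 31 means a bias of 0.8 mm. In contact, travel ≈ TCP y + 79.8. Next I push to click 2.

```bash
python3 -m creep '[[-1,0,3,0,0,0,0],[-1,0,6,0,0,0,0],[-1,0,8,0,0,0,0],[-1,0,9,0,0,0,0],[-1,0,10,0,0,0,0],[-1,0,11,0,0,0,0],[-1,0,12,0,0,0,0],[-1,0,13,0,0,0,0]]'| grep -E 'wrist_force'
python3 -c "
from g import *
lever()"
python3 -m creep '[[-1,0,1,0,0,0,0],[-1,0,2,0,0,0,0],[-1,0,3,0,0,0,0],[-1,0,4,0,0,0,0],[-1,0,5,0,0,0,0],[-1,0,6,0,0,0,0],[-1,0,7,0,0,0,0],[-1,0,7,0,0,0,0]]'| grep -E 'wrist_force'
python3 -c "
from g import *
lever()"
```

```text
wrist_force: [1.8, -9.2, -2.6]
n 49 face y mm [-17.2 -16.2 -15.9 -15.2] travel(med) mm 34.8 | tcp x,y [  0.2 -44.8] F along Y -7.51 Fx -0.83 t 8.93
wrist_force: [0.9, -1.9, -0.0]
n 49 face y mm [-9.1 -8.4 -7.6 -6.5] travel(med) mm 42.9 | tcp x,y [  0.2 -37.3] F along Y -2.48 Fx -0.46 t 9.65
```

```bash
python3 -m creep '[[-1,0,1,0,0,0,0],[-1,0,2,0,0,0,0],[-1,0,3,0,0,0,0],[-1,0,4,0,0,0,0],[-1,0,5,0,0,0,0],[-1,0,6,0,0,0,0],[-1,0,7,0,0,0,0],[-1,0,8,0,0,0,0]]'| grep -E 'wrist_force'
python3 -c "
from g import *
lever()"
python3 -m creep '[[-1,0,1,0,0,0,0],[-1,0,2,0,0,0,0],[-1,0,3,0,0,0,0],[-1,0,4,0,0,0,0],[-1,0,4,0,0,0,0]]'| grep -E 'wrist_force'
python3 -c "
from g import *
lever()"
```

```text
wrist_force: [3.6, -12.3, -2.7]
n 44 face y mm [-3.2 -2.3 -1.6 -0.4] travel(med) mm 48.8 | tcp x,y [  0.2 -30. ] F along Y -9.06 Fx -1.02 t 10.37
wrist_force: [1.2, -3.3, 0.0]
n 45 face y mm [2.9 3.9 4.2 5. ] travel(med) mm 54.9 | tcp x,y [  0.2 -25.2] F along Y -2.54 Fx 0.83 t 10.83
```

```bash
python3 -m creep '[[-1,0,0.5,0,0,0,0],[-1,0,1,0,0,0,0],[-1,0,1.5,0,0,0,0],[-1,0,2,0,0,0,0],[-1,0,2.5,0,0,0,0],[-1,0,2.5,0,0,0,0]]'| grep -E 'wrist_force'
python3 -c "
from g import *
lever()"
python3 -m creep '[[-1,0,-2,0,0,0,0],[-1,0,-5,0,0,0,0],[-1,0,-8,0,0,0,0],[-1,0,-12,0,0,0,0],[-1,0,-12,0,0,0,0],[-1,0,-12,0,0,0,0]]'| grep -E 'wrist_force'
python3 -c "
from g import *
lever()"
```

```text
wrist_force: [0.6, -1.4, 0.4]
n 45 face y mm [6.4 7.2 7.5 7.8] travel(med) mm 58.4 | tcp x,y [  0.3 -22.1] F along Y -1.71 Fx -0.74 t 11.38
wrist_force: [-0.5, 0.1, 0.5]
n 88 face y mm [6.3 7.2 7.5 7.9] travel(med) mm 58.3 | tcp x,y [  0.1 -34.7] F along Y -0.63 Fx -0.77 t 11.93
```

```bash
python3 -m creep '[[-1,0,-10,-20,0,0,0],[-1,0,-20,-50,0,0,0],[-1,0,-30,-80,0,0,0],[-1,0,-60,-80,0,0,0],[-1,0,-95,-80,0,0,0],[-1,0,-130,-80,0,0,0],[-1,0,-140,-80,0,0,0],[-1,0,-140,-80,0,0,0]]'| grep -E 'wrist_force|pos'
python3 - <<'E'
from g import *
lever()
im,d=vision.capture("top"); W=cloud("top",d); p=W-C; x,y,z=p@X,p@Y,W[...,2]
m=(abs(x)<.02)&(y>-.08)&(y<.045)&(z>.085)&(z<.105)
print("top",m.sum(), np.round(np.percentile(y[m],[3,97])*1000,1), "travel",y[m].min()*500+y[m].max()*500+60)
save("t2",cv2.resize(im[180:270,250:390],None,fx=5,fy=5,interpolation=cv2.INTER_CUBIC))
tooldelta(np.array([.6215,-.2148,.057+.1822+.006]))
E
```

```text
tcp_pos: [0.5976, -0.1851, 0.3271]
wrist_force: [-0.2, 0.3, -1.0]
n 92 face y mm [6.3 6.9 7.6 8.3] travel(med) mm 58.3 | tcp x,y [  -0.6 -175.4] F along Y 0.61 Fx -0.47 t 12.65
top 80 [-10.8   4.1] travel 56.28825254228328
d_tool mm [-11.7 -38.7  81.9] y-angle 110.99 t 12.7
stripper xy mm [  -0.5 -174.4] z 0.3272 F [-0.92  0.5   1.31] w 0.0116030170074873
turn [ 0.05 -0.05 -0.21]
```

View pics/t2.png

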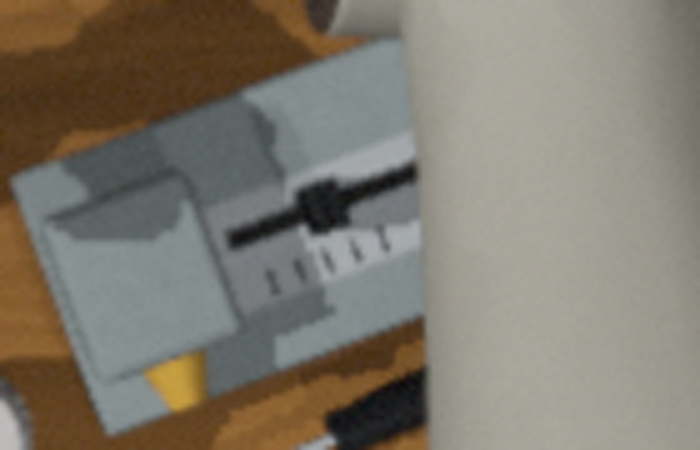

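The top view shows the knob at crop (322,207) and ticks 1 to 5 from about (383,238) to (272,281). I'll check the knob against the ticks numerically before touching the button.

```bash
cat > tick.py <<'E'
from g import *
def ticks(n,side_x=-.025):
    st=r.sense(); im,d=vision.capture(n); W=cloud(n,d,st); p=W-C; x,y,z=p@X,p@Y,W[...,2]
    m=(abs(x)<.02)&(y>-.08)&(y<.045)&(z>.087)&(z<.102); 
    k=(np.percentile(y[m],3)+np.percentile(y[m],97))/2*1000 if m.sum()>10 else np.nan
    g=cv2.cvtColor(im,cv2.COLOR_RGB2GRAY).astype(np.float32)
    ys=np.arange(-.042,.042,.0005); prof=0
    for xx in np.arange(-.028,-.0215,.001):
        uv=proj(n,C+X*xx+np.outer(ys,Y)+np.array([0,0,.055]),st).astype(np.float32)
        prof=prof+cv2.remap(g,uv[:,:1],uv[:,1:],cv2.INTER_LINEAR)[:,0]
    b=cv2.GaussianBlur(prof[:,None],(1,61),0,sigmaX=1,sigmaY=15)[:,0]; q=prof-b
    nom=np.array([-29,-15,-1,13,27.])/1000
    best=[(sum(np.interp(nom[:4]+o,ys,q)),o*1000) for o in np.arange(-.0065,.0066,.00025)]
    best.sort(); mins=[round(ys[i]*1000,1) for i in range(2,len(q)-2) if q[i]==q[i-4 if i>3 else 0:i+5].min() and q[i]<-8]
    print(n,"knob top mid y",round(k,1),"tick offset",best[0],"minima",mins,"travel rel",round(k+60-best[0][1],1))
E
python3 -c "
from tick import *
ticks('top');ticks('wrist');ticks('side')"
```

```text
Traceback (most recent call last):
  File "tick.py", line 11, in ticks
    b=cv2.GaussianBlur(prof[:,None],(1,61),0,sigmaX=1,sigmaY=15)[:,0]; q=prof-b
      ~~~~~~~~~~~~~~~~^^^^^^^^^^^^^^^^^^^^^^^^^^^^^^^^^^^^^^^^^^
cv2.error: OpenCV(4.12.0) :-1: error: (-5:Bad argument) in function 'GaussianBlur'
> Overload resolution failed:
>  - argument for GaussianBlur() given by name ('sigmaX') and position (3)
>  - argument for GaussianBlur() given by name ('sigmaX') and position (3)
```

```bash
sed -i 's/,0,sigmaX=1,sigmaY=15/,sigmaX=1,sigmaY=15/' tick.py
python3 -c "
from tick import *
ticks('top');ticks('wrist');ticks('side')"
```

```text
top knob top mid y -3.5 tick offset (np.float64(-834.2057495117172), np.float64(0.5000000000000066)) minima [np.float64(-28.5), np.float64(-14.5), np.float64(-0.5), np.float64(13.5), np.float64(27.5)] travel rel 56.0
wrist knob top mid y -3.5 tick offset (np.float64(-3826.6322021484048), np.float64(2.000000000000008)) minima [np.float64(-40.0), np.float64(-27.0), np.float64(-13.0), np.float64(1.0), np.float64(15.0), np.float64(29.0)] travel rel 54.5
side knob top mid y 0.1 tick offset (np.float64(-871.8414306640632), np.float64(2.000000000000008)) minima [np.float64(-38.0), np.float64(-27.0), np.float64(-13.0), np.float64(1.0), np.float64(14.0), np.float64(40.0)] travel rel 58.1
```

All three cameras put the lever at about 54.5 to 56.5 mm once tied to the ticks. It is past the hump but not centred, so I'm going back to nudge it about 2.5 mm further, watching the force.

```bash
python3 -m creep '[[-1,0,30,0,0,0,0],[-1,0,65,0,0,0,0],[-1,0,95,0,0,0,0],[-1,0,115,20,0,0,0],[-1,0,125,45,0,0,0],[-1,0,130,70,0,0,0],[-1,0,134,80,0,0,0],[-1,0,134,80,0,0,0]]'| grep -E 'wrist_force|pos'
python3 -c "
from g import *
lever(); tooldelta(C+Y*-.0225+np.array([0,0,.247]))"
```

```text
tcp_pos: [0.5475, -0.0564, 0.2454]
wrist_force: [-0.1, 0.2, 0.7]
n 86 face y mm [6.4 7.3 7.7 8.7] travel(med) mm 58.4 | tcp x,y [  0.1 -39.4] F along Y -0.14 Fx -0.08 t 13.62
d_tool mm [ 0.1 16.9  0.1] y-angle 111.17 t 13.6167
stripper xy mm [  0.1 -39.4] z 0.2471 F [-0.02 -0.16 -0.1 ] w 0.0017577985252304191
turn [ 0.02 -0.14 -0.03]
```

```bash
python3 -m creep '[[-1,0,4,0,0,0,0],[-1,0,8,0,0,0,0],[-1,0,12,0,0,0,0],[-1,0,15,0,0,0,0],[-1,0,16,0,0,0,0],[-1,0,17,0,0,0,0],[-1,0,18,0,0,0,0],[-1,0,18,0,0,0,0]]'| grep -E 'wrist_force'
python3 -c "
from g import *
lever()"
python3 -m creep '[[-1,0,0.5,0,0,0,0],[-1,0,1,0,0,0,0],[-1,0,1,0,0,0,0]]'| grep -E 'wrist_force'
python3 -c "
from g import *
lever()"
```

```text
wrist_force: [-0.7, -0.8, -0.1]
n 46 face y mm [6.8 7.7 8.1 8.7] travel(med) mm 58.8 | tcp x,y [  0.2 -22.6] F along Y -1.06 Fx -0.02 t 14.33
wrist_force: [1.5, -2.4, 0.1]
n 45 face y mm [6.5 7.4 7.7 7.9] travel(med) mm 58.5 | tcp x,y [  0.3 -21.8] F along Y -1.81 Fx -1.17 t 14.63
```

```bash
python3 -m creep '[[-1,0,0.5,0,0,0,0],[-1,0,1,0,0,0,0],[-1,0,1,0,0,0,0]]'| grep -E 'wrist_force'
python3 -c "
from g import *
lever()"
python3 -m creep '[[-1,0,0.5,0,0,0,0],[-1,0,1,0,0,0,0],[-1,0,1,0,0,0,0]]'| grep -E 'wrist_force'
python3 -c "
from g import *
lever()"
```

```text
wrist_force: [1.1, -2.4, 0.9]
n 49 face y mm [ 8.   8.8  9.2 10.1] travel(med) mm 60.0 | tcp x,y [  0.3 -20.5] F along Y -0.85 Fx 0.18 t 14.93
wrist_force: [1.8, -0.8, 0.2]
n 46 face y mm [ 9.4 10.8 11.5 11.7] travel(med) mm 61.4 | tcp x,y [  0.2 -19.2] F along Y -0.22 Fx 0.27 t 15.23
```

```bash
python3 -m creep '[[-1,0,-3,0,0,0,0],[-1,0,-8,0,0,0,0],[-1,0,-16,0,0,0,0],[-1,0,-22,-20,0,0,0],[-1,0,-30,-50,0,0,0],[-1,0,-50,-80,0,0,0],[-1,0,-75,-80,0,0,0],[-1,0,-75,-80,0,0,0]]'| grep -E 'wrist_force|pos'
python3 -c "
from tick import *
lever();ticks('top');ticks('wrist');ticks('side')
tooldelta(np.array([.6215,-.2148,.057+.1822+.03]))"
```

```text
tcp_pos: [0.57, -0.1113, 0.3301]
wrist_force: [0.5, -0.4, -0.1]
n 97 face y mm [ 9.4 10.2 10.5 10.9] travel(med) mm 61.4 | tcp x,y [ -0.2 -96.6] F along Y 0.37 Fx -0.75 t 15.95
top knob top mid y nan tick offset (np.float64(-5.924682617187513), np.float64(-5.499999999999999)) minima [] travel rel nan
wrist knob top mid y -0.8 tick offset (np.float64(-3640.6296386718573), np.float64(2.000000000000008)) minima [np.float64(-40.5), np.float64(-27.5), np.float64(-13.0), np.float64(1.0), np.float64(15.0), np.float64(29.0)] travel rel 57.2
side knob top mid y 2.8 tick offset (np.float64(-881.7530517578131), np.float64(2.000000000000008)) minima [np.float64(-38.0), np.float64(-27.0), np.float64(-13.0), np.float64(1.0), np.float64(14.0)] travel rel 60.8
d_tool mm [ -11.9 -118.6   57.5] y-angle 111.01 t 16.1
stripper xy mm [ -0.4 -94.5] z 0.3269 F [-0.27 -0.58 -0.23] w 0.0073931869532633
turn [ 0.05 -0.1  -0.19]
```

The lever now reads 57 to 60 mm on every camera, close to the click centre at 59. Next is the button.

```bash
python3 -m creep '[[-1,-3,-30,0,0,0,0],[-1,-6,-60,0,0,0,0],[-1,-9,-90,0,0,0,0],[-1,-12,-112,20,0,0,0],[-1,-12,-118,45,0,0,0],[-1,-12,-119,57,0,0,0],[-1,-12,-119,57,0,0,0],[-1,-12,-119,57,0,0,0]]'| grep -E 'wrist_force|pos'
python3 -c "
from tick import *
lever();ticks('top')
tooldelta(np.array([.6215,-.2148,.057+.1822]))"
```

```text
tcp_pos: [0.6221, -0.2141, 0.2699]
wrist_force: [0.1, -0.2, 1.2]
n 95 face y mm [ 9.3 10.3 10.5 11.5] travel(med) mm 61.3 | tcp x,y [  12.2 -212.8] F along Y -0.8 Fx 1.0 t 16.82
top knob top mid y -0.2 tick offset (np.float64(-836.6956787109359), np.float64(0.5000000000000066)) minima [np.float64(-28.5), np.float64(-14.5), np.float64(-0.5), np.float64(13.5), np.float64(27.5)] travel rel 59.3
d_tool mm [ 1.5 -0.2 33.1] y-angle 111.15 t 16.8667
stripper xy mm [  12.4 -212.8] z 0.2723 F [-0.15  0.05 -0.18] w 0.005278413517535237
turn [-0.08  0.09 -0.05]
```

```bash
python3 -m creep '[[-1,0,0,12,0,0,0],[-1,0,0,24,0,0,0],[-1,0,0,29,0,0,0],[-1,0,0,31,0,0,0],[-1,0,0,33,0,0,0],[-1,0,0,34,0,0,0],[-1,0,0,35,0,0,0],[-1,0,0,35,0,0,0]]'| grep -E 'wrist_force|pos'
python3 -m creep '[[-1,0,0,1,0,0,0],[-1,0,0,2,0,0,0],[-1,0,0,2,0,0,0]]'| grep -E 'wrist_force|pos'
```

```text
tcp_pos: [0.6221, -0.2149, 0.2361]
wrist_force: [-2.8, 2.2, 4.2]
tcp_pos: [0.6223, -0.2149, 0.234]
wrist_force: [-3.8, 1.6, 5.1]
```

```bash
python3 -m creep '[[-1,0,0,1,0,0,0],[-1,0,0,2,0,0,0],[-1,0,0,2,0,0,0]]'| grep -E 'wrist_force|pos'
python3 -m creep '[[-1,0,0,0.5,0,0,0],[-1,0,0,1,0,0,0],[-1,0,0,1,0,0,0]]'| grep -E 'wrist_force|pos'
```

```text
tcp_pos: [0.6223, -0.2149, 0.2336]
wrist_force: [-5.6, 3.4, 11.8]
tcp_pos: [0.6223, -0.2149, 0.2335]
wrist_force: [-6.5, 3.7, 14.3]
```

The button is bottomed: the force climbs to 14 N with no more travel. I'm releasing it and moving clear.

```bash
python3 -m creep '[[-1,0,0,0,0,0,0],[-1,0,0,-10,0,0,0],[-1,0,0,-30,0,0,0],[-1,0,0,-60,0,0,0],[-1,0,0,-95,0,0,0],[-1,0,0,-120,0,0,0],[-1,0,0,-130,0,0,0],[-1,0,0,-130,0,0,0]]'| grep -E 'wrist_force|pos'
python3 - <<'E'
from tick import *
lever(); ticks('top')
im,d=vision.capture("side"); save("s3",im)
W=cloud("side",d)
for t in("start_top","jar","tin","screwdriver","drill"):
    q=vision.cut_out("side",t); P=W[q[0]["region"]] if q else None
    print(t,np.round(np.nanmedian(P,0),3) if q else None)
E
```

```text
tcp_pos: [0.6232, -0.2153, 0.364]
wrist_force: [-0.1, 0.4, 0.2]
n 94 face y mm [ 9.7 10.4 10.7 11.1] travel(med) mm 61.7 | tcp x,y [  11.9 -213.7] F along Y 0.15 Fx -0.58 t 19.0
top knob top mid y -0.3 tick offset (np.float64(-821.2735595703106), np.float64(0.5000000000000066)) minima [np.float64(-28.5), np.float64(-14.5), np.float64(-0.5), np.float64(13.5), np.float64(27.5)] travel rel 59.2
start_top [ 0.621 -0.206  0.055]
jar [0.429 0.165 0.063]
tin [ 0.706 -0.051  0.027]
screwdriver [ 0.439 -0.055  0.02 ]
drill [0.568 0.236 0.158]
```

View pics/s3.png

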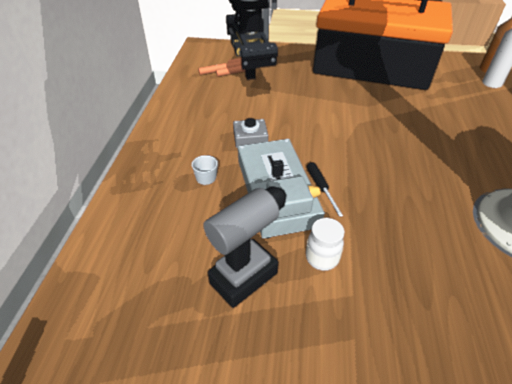

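The lever (277,168) sits in the third click, the button (250,124) is up, the hand is clear above it, and the bystanders haven't moved.

```bash
python3 -c "
from station import r
print(r.finish_job())"
```

```text
the job is handed in; nothing more can be done
None
```

The job is handed in, though no verdict came back: the lever reads about 59 mm (third click), the button was pressed fully down and is up again, the jar, tin, screwdriver and drill did not move, and the hand is clear.

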